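Load a module tray under the needle seeder and lock it in

ROBOT

A 6-joint arm with a two-finger parallel gripper is mounted at the origin on a cart in front of the work surface, level with it; the furniture and walls round the work are solid. World frame = base frame: x ahead of the robot, y to its left, z up, the work surface at z = 0. Lengths are in m, angles in rad, forces in N, time in s.
With the tool pointing down it reaches from about 0.35 to 0.775 m from the base axis. Payload 7.3 kg.
Tool frame: the origin (TCP) lies midway between the tips of the shut fingers; the grasp point (between the pads) lies 19 mm behind it; z points along the fingers, y is the line along which they close (so a half turn about z gives the same grasp; the last joint's range is limited). The gripper opens to 92 mm and grips with 3 to 60 N. Pads are 19 mm wide; open, the fingers measure 130 mm over their backs; the gripper's body (75 mm by 190 mm) begins 47 mm behind the grasp point.
Start: joints at [-1.278, 0.342, 1.524, -0, 1.275, -0.146], TCP at [0.223, -0.475, 0.227] pointing down, gripper open.
Joint ranges: [-2.53, 2.53], [-0.77, 2.02], [0.04, 2.7], [-1, 4.14], [0.28, 2.66], [-3.11, 3.11]. Speed limits (rad/s): [2.57, 2.57, 3.14, 3.14, 3.14, 3.14].

INTERFACE

Orientations are given as [roll, pitch, yaw] about the fixed x, y, z axes, in that order (R = Rz(yaw) Ry(pitch) Rx(roll)).
In Python, from cell import robot, read_camera, camera_params, nets gives the robot as it stands. The module is installed in compiled form; this text tells all that it offers.
- The arm moves only by the tool step_arm, never from a script. Its argument "steps" is a list of rows, each an object of numbers: "x", "y", "z": the shift along the tool's x, y, z as a fraction of full scale; "rx", "ry", "rz": the turn, a rotation vector about the tool's x, y, z as a fraction of full scale; "claw": the opening, from -1 (shut) to 1 (fully open). In form: [{"x": .., "y": .., "z": .., "rx": .., "ry": .., "rz": .., "claw": ..}, ...]. A call has 1 to 12 rows; each row is the pose to reach, as a shift and turn from the pose commanded when the call began, along the tool's axes at that moment; what a row does not reach only later rows make up. Full scale, the value 1, is 750 mm for a shift and pi/4 rad for a turn. A row lasts 1/12 s, in which the tool goes at most 41.7 mm and 7.16 degrees, less where a joint would pass 70% of its speed; a pose out of reach is approached as far as the arm can. A call with a number of a shift or a turn outside -1 to 1 is refused whole. A call with a gripper value outside its range is refused whole. The fingers move at their own pace and stop on an object; "squeeze" is the grip in N (left out, the last holds). Time passes only in rows, so rows that repeat a pose let the fingers close. It gives the time, the measured TCP pose, the force, the opening and the grip force at its end, in the units of the state.
- robot.observe(): the state, without advancing time (a new reading comes with each control period).
- read_camera(name): name is "scene" or "side" or "wrist"; returns (picture, depth): 420x560x3 uint8, blue, green, red; 420x560 float32, m along the optical axis (not along the pixel's ray), 0 where there is no reading.
- camera_params(name): a dict with "fx", "fy", "cx", "cy" (pixels), "R" (3x3) and "t" (3): a world point X has camera coordinates R X + t; the wrist camera has in their place "hand_eye" (4x4, takes a point from camera to tool coordinates, whose origin is the TCP and whose axes are the flange's). Camera axes: x right, y down, z forward; pixel columns grow to the right and rows downward; lengths in m; the calibration is good to about 2 mm. A picture is of the moment at which its call begins: read the wrist's pose just before it. camera_params takes no time and is no camera call.
- robot.hand_in(): hands the job in; it is judged then, once.
Trained networks look in the newest picture that a camera, given by its name, has taken for a name from the list of things; names that differ only in an ending like _2 or _b are one class to them, and where a whole thing is asked for, a point or a joint stands for the part that bears it (a point fixed in the world has none). Each returns a list of dicts, best first, with "conf" (0 to 1); they miss things now and then, are a little off and sometimes report something else, mostly with a low value. They report only what shows in the picture. A call takes as long as a camera call.
- nets.masks_of(camera, query): "region" (420x560 bool, what is visible of it) and "box" ([left, top, right, bottom] in pixels, round what is visible of it).
- nets.landmark_of(camera, query): "pixel" ([row, column] in pixels: a listed point, or the origin of a listed thing).
The state is a dict: "time": time; "qpos": joint angles; "qvel": joint speeds; "joint_efforts": joint torques, N m; "tool_pos": TCP position; "tool_rot": TCP orientation; "contact_force": force on the tool from outside, world axes, zero at the start; "torque": the same for the moment, N m; "opening": finger opening in m; "grip_force": force on a finger pad.
Only numpy, scipy, OpenCV 4.12 (cv2) and the standard library are available. Lean on these libraries where they do the work, as an engineer would, in place of code of your own. Each camera call takes 0.05 s, during which the arm holds its last target. There are 200 camera calls.

TASK

Get the module tray ready for sowing: swing the seeder's catch out of the way, slide the tray along the plate, between the guide rails and under the needle bar, until it is fully home against the end stop, then swing the catch all the way back across behind the tray so that it is locked in. Do not knock the needle bar, and leave the widger on its plate and the jar beyond its end where they are.

Things in the scene. Friction and masses are not known exactly. Their poses are not given: they have to be found in the camera images.
- seeder: Fixed bench-top needle seeder, grey plate with bare aluminium rails and bar. Origin: on the bench, under the centre line of the tray path. Its +x is the tray's feed direction (roughly to the robot's left), +y the side towards the robot, z up; 'seeder frame' means this one, in mm. Flat plate x -315 to 195, y -135 to 135, its top at z = 12. The infeed is the bare plate below x = -12.
- mouth (a point): Mouth of the two guide rails, on the centre line on the plate, at x = -12, y = 0, z = 12 in the seeder frame; axes as the seeder's. Rails stand 22 mm above the plate; inner faces at y = +-68 from x = 55 to 177, flaring out to y = +-92 at the mouth: 3 mm of play each side. The rails steer a tray pushed near the middle of its trailing edge; pushed off-centre or held from turning it can cock and jam.
- end_stop (a point): Middle of the end stop's face at the plate: x = 170, y = 0, z = 12 in the seeder frame; axes as the seeder's. The stop is an upright lip 24 mm high and 120 mm wide.
- needle_bar: Delicate, fixed: 30 x 30 mm bar across the path with a row of downward needles, a round gauge and a brass fitting on top. Origin at x = 100, y = 0, z = 0 of the seeder frame, axes the same. Bar z 83 to 113, needle tips z = 66, gauge top z = 163. Uprights 30 x 12 mm at y = +-120 carry it; a seed trough lies behind it, x 27 to 63, z 85 to 113. More than 5 N on it is a knock.
- tray: Loose black plastic module tray, 6 x 4 open cells, 190 (its x) x 130 (its y) mm over the walls, 45 high, 0.11 to 0.22 kg; a 4 mm thick top rim stands 2 mm out all round. Origin: centre of the underside. Starts flat on the infeed, slightly askew, its x along the feed; slides easily (friction about 0.3). Fully home its origin is at x = 75, y = 0, its trailing wall at x = -20 (seeder frame).
- catch (a joint): Angle of the swing catch, rad: 0 closed (bar across behind the tray, against its stop), grows as the bar swings upstream (seeder -x) about its upright pin to 1.75, fully open, bar along the path's edge. The tray passes from about 1.4. Friction 0.04 N m: stays where left. A tray much short of home keeps it from closing; closing pushes a tray the last few mm, leaving 1.5 mm of play.
- catch_hinge (a point): Point on the axis of the catch's upright pin: x = -30, y = 92, z = 32 in the seeder frame. The catch bar reaches 52 mm from the pin, is 16 mm wide and spans z 24 to 34.
- catch_knob (a point): Centre of the top of the catch's upright black knob: 12 mm in diameter, 43 mm from the pin's axis, top at z = 77, black part from z = 44, so it stands 20 mm above the rim of a tray. At catch angle a it is at x = -30 - 43 sin a, y = 92 - 43 cos a in the seeder frame.
- widger: Bystander: slim stainless widger (182 x 18 x 6 mm) lying on the far edge of the plate beside the tray. Origin: centre of the underside.
- feed_jar: Bystander: amber jar with black lid, 64 mm across, 94 mm high, on the bench just beyond the end-stop end of the seeder. Origin: centre of the underside.

How it is judged:
By the outcome, as a careful person would: the job done as asked, in the order asked, and still so for the second after the job is handed in, with the robot touching nothing.
It also fails if it takes over 72 s, if anything falls off the work surface, if the arm or the gripper's body presses on something with over 40 N, if the wrist force passes 120 N, or if a joint passes its speed limit or range.

## Working session

There is one attempt and no reset: what is moved stays moved. The work goes in short steps, Python scripts to look and compute and a tool call to move; the robot and the scene stay as the last step left them, time stands still between calls to the robot, and variables do not carry over. Pictures are saved under pics/ and viewed, at most 10 in all, crops included, and the job is handed in when it is done.

Besides the shell and the picture viewer there is one more tool, called after ">>>" by a JSON object that holds its "name" and its "arguments". step_arm: Moves the arm, as the interface text tells. Its arguments: {"type":"object","properties":{"steps":{"type":"array","items":{"type":"object","properties":{"x":{"type":"number","minimum":-1,"maximum":1},"y":{"type":"number","minimum":-1,"maximum":1},"z":{"type":"number","minimum":-1,"maximum":1},"rx":{"type":"number","minimum":-1,"maximum":1},"ry":{"type":"number","minimum":-1,"maximum":1},"rz":{"type":"number","minimum":-1,"maximum":1},"claw":{"type":"number"}}}},"squeeze":{"type":"number"}},"required":["steps"]}

```bash
mkdir -p pics; cat > h.py <<'E'
import numpy as np, cv2
from scipy.spatial.transform import Rotation as Ro
from cell import robot, read_camera, camera_params, nets
def world(cam,pix,depth=None,z=None):
    p=camera_params(cam);R=np.array(p['R']);t=np.array(p['t'])
    r,c=pix
    d=np.array([(c-p['cx'])/p['fx'],(r-p['cy'])/p['fy'],1.0])
    o=-R.T@t; w=R.T@d
    s=depth if depth is not None else (z-o[2])/w[2]
    return o+s*w
E
python3 - <<'E'
from h import *
ims=[]
for c in ['scene','side']:
    im,d=read_camera(c); np.save(f'{c}_d.npy',d); cv2.imwrite(f'{c}.png',im); cv2.imwrite(f'pics/{c}0.png',im)
    p=camera_params(c); print(c,-np.array(p['R']).T@np.array(p['t']),p['fx'])
    for q,z in [('mouth',.012),('end_stop',.012),('catch_hinge',.032),('catch_knob',.077),('tray',0.012),('needle_bar',0),('seeder',0),('widger',.012),('feed_jar',0)]:
        for l in nets.landmark_of(c,q)[:2]:
            print(q,round(l['conf'],2),np.round(l['pixel'],1),np.round(world(c,l['pixel'],z=z),4))
print(robot.observe())
E
```

```text
scene [0.3760572  0.45649274 0.82691362] 421.76955797842504
mouth 0.65 [196.8 317.3] [ 0.5508 -0.0025  0.012 ]
end_stop 0.71 [270.6 294.8] [0.513  0.1769 0.012 ]
catch_hinge 0.79 [197.1 361.5] [ 0.4608 -0.0365  0.032 ]
catch_knob 0.7 [181.2 343.7] [ 0.5048 -0.0267  0.077 ]
tray 0.83 [133.4 341.7] [ 0.5787 -0.1934  0.012 ]
needle_bar 0.62 [246.5 301.2] [0.5285 0.118  0.    ]
seeder 0.68 [204.6 316.8] [0.5452 0.0096 0.    ]
widger 0.56 [127.3 289. ] [ 0.7019 -0.1491  0.012 ]
feed_jar 0.83 [316.1 267.2] [0.5184 0.2825 0.    ]
side [ 0.40837653 -0.74388569  0.67810335] 498.7844832841313
mouth 0.91 [272.7 280.6] [0.5524 0.0016 0.012 ]
end_stop 0.93 [223.7 248.9] [0.5143 0.1823 0.012 ]
catch_hinge 0.6 [282.2 234.5] [ 0.4566 -0.0296  0.032 ]
catch_knob 0.87 [263.4 255.8] [ 0.4983 -0.0362  0.077 ]
tray 0.85 [339.1 320.7] [ 0.5864 -0.182   0.012 ]
seeder 0.6 [276.7 278.4] [0.5482 0.0039 0.    ]
widger 0.68 [316.  373.1] [ 0.6936 -0.1488  0.012 ]
feed_jar 0.61 [200.9 242.4] [0.5145 0.2989 0.    ]
feed_jar 0.53 [223.  246.3] [0.5107 0.203  0.    ]
{'time': 1.0, 'qpos': array([-1.27800182e+00,  3.41986868e-01,  1.52409489e+00, -1.31734570e-05,
        1.27541522e+00, -1.45977204e-01]), 'qvel': array([-3.24219216e-04, -1.56484933e-03, -1.13366950e-04, -3.88867663e-04,
        5.77572282e-04, -8.01487115e-05]), 'joint_efforts': array([-6.15249019e-05, -4.31138813e+01, -2.44485265e+01,  7.19429855e-02,
        4.80378850e-02,  2.78754385e-05]), 'tool_pos': array([ 0.22306658, -0.47527151,  0.22674911]), 'tool_rot': array([3.14149983e+00, 2.63857235e-05, 4.38775541e-01]), 'contact_force': array([-1.05136139, -0.05620106,  0.1465269 ]), 'torque': array([0.05343544, 0.00878633, 0.00878596]), 'grip_force': 0.0, 'opening': 0.09191074494276813}
```

View pics/scene0.png

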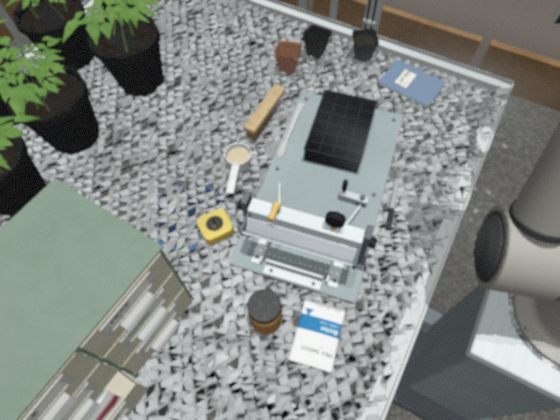

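View pics/side0.png

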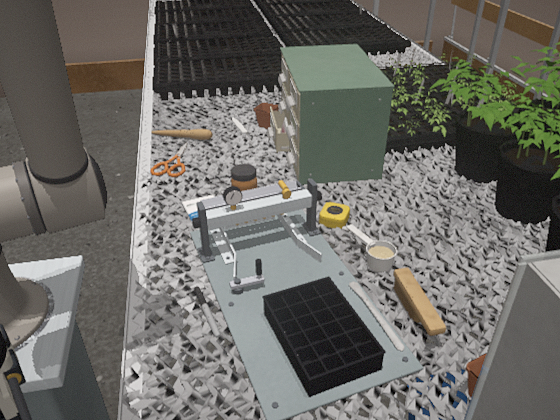

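```bash
python3 - <<'E'
from h import *
from scipy.optimize import least_squares
P={'mouth':((-12,0,12),[('scene',196.8,317.3),('side',272.7,280.6)]),'end':((170,0,12),[('scene',270.6,294.8),('side',223.7,248.9)]),
'hinge':((-30,92,32),[('scene',197.1,361.5),('side',282.2,234.5)]),'knob0':((-30,49,77),[('scene',181.2,343.7),('side',263.4,255.8)]),'seeder':((0,0,0),[('scene',204.6,316.8),('side',276.7,278.4)])}
def proj(c,X):
    p=camera_params(c);v=np.array(p['R'])@X+np.array(p['t']);return np.array([p['fy']*v[1]/v[2]+p['cy'],p['fx']*v[0]/v[2]+p['cx']])
def f(s):
    th=s[2];M=np.array([[np.cos(th),-np.sin(th),0],[np.sin(th),np.cos(th),0],[0,0,1]])
    r=[]
    for k,(q,l) in P.items():
        X=M@(np.array(q)/1e3)+[s[0],s[1],0]
        for c,a,b in l: r+=list(proj(c,X)-[a,b])
    return r
s=least_squares(f,[.55,.01,1.77],loss='soft_l1'); print(s.x,np.round(s.fun,1))
# point cloud of the rim tops z in 0.05..0.063 
th=s.x[2]
for c in ['scene','side']:
    d=np.load(f'{c}_d.npy')
    p=camera_params(c);v,u=np.nonzero(d>0);D=d[v,u]
    C=np.stack([(u-p['cx'])/p['fx']*D,(v-p['cy'])/p['fy']*D,D],1)
    W=(C-np.array(p['t']))@np.array(p['R'])
    m=nets.masks_of(c,'tray')
    if m:
        g=m[0]['region'][v,u]; T=W[g]; 
        print(c,m[0]['conf'],m[0]['box'],len(T),np.percentile(T[:,2],[1,50,90,99]))
        t=T[(T[:,2]>.05)&(T[:,2]<.064)]
        S=(t[:,:2]-s.x[:2])@np.array([[np.cos(th),-np.sin(th)],[np.sin(th),np.cos(th)]])
        rect=cv2.minAreaRect((S*1000).astype(np.float32)); print('rim in seeder',rect, S.min(0),S.max(0))
    for l,z0,z1 in [('catch_knob',.06,.085)]:
        pass
    # plate extents
    pl=W[(abs(W[:,2]-.012)<.004)]
    S=(pl[:,:2]-s.x[:2])@np.array([[np.cos(th),-np.sin(th)],[np.sin(th),np.cos(th)]])
    S=S[(abs(S[:,0])<.4)&(abs(S[:,1])<.2)]
    print('plate pct',np.percentile(S,[0.5,1,99,99.5],axis=0))
E
```

```text
[0.54586277 0.01040481 1.75796661] [ 0.9  0.8  1.3 -1.8 -0.1 -0.7  1.2  0.3  0.1 -0.2  2.   2.7 -0.2  0.9
 -3.1  2.   0.1 -0.4 -1.9 -1.7]
scene 0.68 [302.3, 87.5, 378.1, 175.1] 4229 [0.01366018 0.03890605 0.05480643 0.05839375]
rim in seeder ((-197.13677978515625, 1.1824493408203125), (198.1123809814453, 134.21817016601562), 1.0000524520874023) [-0.29558501 -0.0671484 ] [-0.09732443  0.06949492]
plate pct [[-0.39424862 -0.18944654]
 [-0.38873412 -0.18135362]
 [ 0.32223384  0.17328914]
 [ 0.32738145  0.18750949]]
side 0.79 [262.5, 277.2, 383.5, 396.9] 9030 [0.01264565 0.04045217 0.05551451 0.05867027]
rim in seeder ((-198.6637725830078, 1.255035400390625), (195.91604614257812, 135.08883666992188), 1.1522891521453857) [-0.29710988 -0.06782969] [-0.10044602  0.06979564]
plate pct [[-0.37506299 -0.19054892]
 [-0.35559078 -0.18490983]
 [ 0.2257747   0.16293016]
 [ 0.30283167  0.16624986]]
```

The scene view shows the tray on the infeed (about row 130, col 342), the catch closed with its knob near row 185, col 345, and the needle bar at about row 225. The side view agrees: knob at row 265, col 258, and widger at row 315, col 375. Next I compute the first approach.

```bash
cat >> h.py <<'E'
S0=np.array([0.54586,0.01040]); TH=1.7580
def s2w(x,y,z=0,S0=S0,TH=TH):
    c,s=np.cos(TH),np.sin(TH); return np.array([S0[0]+(c*x-s*y)/1e3,S0[1]+(s*x+c*y)/1e3,z/1e3])
def w2s(X,S0=S0,TH=TH):
    c,s=np.cos(TH),np.sin(TH); d=(np.asarray(X)[...,:2]-S0)*1e3
    return np.stack([c*d[...,0]+s*d[...,1],-s*d[...,0]+c*d[...,1]],-1)
def shift(x,y,z,yaw=TH):
    o=robot.observe(); R=Ro.from_euler('xyz',o['tool_rot'])
    d=R.inv().apply(s2w(x,y,z)-o['tool_pos'])/.75
    r=(R.inv()*Ro.from_euler('xyz',[np.pi,0,yaw])).as_rotvec()/(np.pi/4)
    print('t',o['time'],'shift',np.round(d,4),'rot',np.round(r,4),'seeder tcp',np.round(w2s(o['tool_pos']),1),np.round(o['tool_pos'][2]*1e3,1),'F',np.round(o['contact_force'],1))
E
python3 - <<'E'
from h import *
shift(-60,40,260)
print(camera_params('wrist')['hand_eye'])
for c in ['scene','side']:
    d=np.load(f'{c}_d.npy');p=camera_params(c);v,u=np.nonzero(d>0);D=d[v,u]
    C=np.stack([(u-p['cx'])/p['fx']*D,(v-p['cy'])/p['fy']*D,D],1)
    W=(C-np.array(p['t']))@np.array(p['R']); S=w2s(W)
    g=(W[:,2]>.064)&(W[:,2]<.082)&(S[:,0]>-110)&(S[:,0]<0)&(S[:,1]>20)&(S[:,1]<130)
    print('knob',g.sum(),S[g].mean(0) if g.any() else '')
    g=(W[:,2]>.09)&(W[:,2]<.118)&(abs(S[:,0]-70)<80)&(abs(S[:,1])<150)
    print('bar',g.sum(),np.percentile(S[g],[1,99],axis=0).round(1))
E
```

```text
t 1.1 shift [ 0.5932 -0.3392 -0.0444] rot [ 1.0000e-04  1.0000e-04 -1.6797e+00] seeder tcp [-417.1  407.5] 226.7 F [-0.5 -0.8  0.2]
[[-6.10414341e-04 -9.62303467e-01 -2.71977325e-01  7.31028696e-02]
 [ 9.99999503e-01 -8.01696506e-04  5.92186460e-04 -4.67142993e-04]
 [-7.87906355e-04 -2.71976828e-01  9.62303478e-01 -1.56717013e-01]
 [ 0.00000000e+00  0.00000000e+00  0.00000000e+00  1.00000000e+00]]
knob 37 [-26.84811812  49.72467166]
bar 3637 [[  88.8 -132.6]
 [ 147.5  133.3]]
knob 52 [-33.43772107  50.92197543]
bar 2312 [[  83.  -134.7]
 [ 140.1  136.1]]
```

>>> {"name": "step_arm", "arguments": {"steps": [{"x":0.593,"y":-0.339,"z":-0.044,"rz":-1,"claw":0.0},{"x":0.593,"y":-0.339,"z":-0.044,"rz":-1,"claw":0.0},{"x":0.593,"y":-0.339,"z":-0.044,"rz":-1,"claw":0.0},{"x":0.593,"y":-0.339,"z":-0.044,"rz":-1,"claw":0.0},{"x":0.593,"y":-0.339,"z":-0.044,"rz":-1,"claw":0.0},{"x":0.593,"y":-0.339,"z":-0.044,"rz":-1,"claw":0.0},{"x":0.593,"y":-0.339,"z":-0.044,"rz":-1,"claw":0.0},{"x":0.593,"y":-0.339,"z":-0.044,"rz":-1,"claw":0.0},{"x":0.593,"y":-0.339,"z":-0.044,"rz":-1,"claw":0.0},{"x":0.593,"y":-0.339,"z":-0.044,"rz":-1,"claw":0.0},{"x":0.593,"y":-0.339,"z":-0.044,"rz":-1,"claw":0.0},{"x":0.593,"y":-0.339,"z":-0.044,"rz":-1,"claw":0.0}]}}

```text
$.steps[0]: bad value
```

```bash
python3 - <<'E'
from h import *
shift(-60,40,260)
E
```

```text
t 1.1 shift [ 0.5932 -0.3392 -0.0444] rot [ 1.0000e-04  1.0000e-04 -1.6797e+00] seeder tcp [-417.1  407.5] 226.7 F [-0.5 -0.8  0.2]
```

>>> {"name": "step_arm", "arguments": {"steps": [{"x":0.593,"y":-0.339,"z":-0.044,"rx":0.0,"ry":0.0,"rz":-0.99,"claw":0.1},{"x":0.593,"y":-0.339,"z":-0.044,"rx":0.0,"ry":0.0,"rz":-0.99,"claw":0.1},{"x":0.593,"y":-0.339,"z":-0.044,"rx":0.0,"ry":0.0,"rz":-0.99,"claw":0.1},{"x":0.593,"y":-0.339,"z":-0.044,"rx":0.0,"ry":0.0,"rz":-0.99,"claw":0.1},{"x":0.593,"y":-0.339,"z":-0.044,"rx":0.0,"ry":0.0,"rz":-0.99,"claw":0.1},{"x":0.593,"y":-0.339,"z":-0.044,"rx":0.0,"ry":0.0,"rz":-0.99,"claw":0.1},{"x":0.593,"y":-0.339,"z":-0.044,"rx":0.0,"ry":0.0,"rz":-0.99,"claw":0.1},{"x":0.593,"y":-0.339,"z":-0.044,"rx":0.0,"ry":0.0,"rz":-0.99,"claw":0.1},{"x":0.593,"y":-0.339,"z":-0.044,"rx":0.0,"ry":0.0,"rz":-0.99,"claw":0.1},{"x":0.593,"y":-0.339,"z":-0.044,"rx":0.0,"ry":0.0,"rz":-0.99,"claw":0.1},{"x":0.593,"y":-0.339,"z":-0.044,"rx":0.0,"ry":0.0,"rz":-0.99,"claw":0.1},{"x":0.593,"y":-0.339,"z":-0.044,"rx":0.0,"ry":0.0,"rz":-0.99,"claw":0.1}]}}

```text
time: 2.1
tool_pos: [0.5109, -0.065, 0.2592]
tool_rot: [3.141, 0.0, 1.217]
contact_force: [0.4, -1.1, 0.3]
opening: 0.0507
grip_force: 0.0
```

```bash
python3 - <<'E'
from h import *
shift(-60,40,260)
E
```

```text
t 2.1 shift [ 0.0145  0.0044 -0.001 ] rot [ 8.000e-04  4.000e-04 -6.894e-01] seeder tcp [-67.6  48.4] 259.2 F [ 0.4 -1.1  0.3]
```

>>> {"name": "step_arm", "arguments": {"steps": [{"x":0.0145,"y":0.0044,"z":-0.001,"rx":0.0,"ry":0.0,"rz":-0.69,"claw":0.0},{"x":0.0145,"y":0.0044,"z":-0.001,"rx":0.0,"ry":0.0,"rz":-0.69,"claw":0.0},{"x":0.0145,"y":0.0044,"z":-0.001,"rx":0.0,"ry":0.0,"rz":-0.69,"claw":0.0},{"x":0.0145,"y":0.0044,"z":-0.001,"rx":0.0,"ry":0.0,"rz":-0.69,"claw":0.0},{"x":0.0145,"y":0.0044,"z":-0.001,"rx":0.0,"ry":0.0,"rz":-0.69,"claw":0.0},{"x":0.0145,"y":0.0044,"z":-0.001,"rx":0.0,"ry":0.0,"rz":-0.69,"claw":0.0},{"x":0.0145,"y":0.0044,"z":-0.001,"rx":0.0,"ry":0.0,"rz":-0.69,"claw":0.0}]}}

```text
time: 2.68
tool_pos: [0.5169, -0.058, 0.2596]
tool_rot: [3.142, 0.0, 1.756]
contact_force: [-0.2, 0.2, 0.2]
opening: 0.046
grip_force: 0.0
```

```bash
cat >> h.py <<'E'
def wcloud():
    o=robot.observe(); im,d=read_camera('wrist'); p=camera_params('wrist'); H=np.array(p['hand_eye'])
    T=np.eye(4);T[:3,:3]=Ro.from_euler('xyz',o['tool_rot']).as_matrix();T[:3,3]=o['tool_pos'];T=T@H
    return im,d,p,T
def wpt(p,T,pix,z):
    r,c=pix; w=T[:3,:3]@np.array([(c-p['cx'])/p['fx'],(r-p['cy'])/p['fy'],1.0]); o=T[:3,3]
    return o+(z-o[2])/w[2]*w
E
python3 - <<'E'
from h import *
im,d,p,T=wcloud(); cv2.imwrite('pics/w1.png',im)
for q,z in [('catch_knob',.077),('catch_hinge',.032),('mouth',.012),('tray',.012)]:
    for l in nets.landmark_of('wrist',q)[:1]: print(q,l['conf'],l['pixel'],w2s(wpt(p,T,l['pixel'],z)))
for x,y,z in [(-30,49,77),(-30,92,34),(-12,92,12),(-12,-92,12)]:
    v=np.linalg.inv(T)@np.append(s2w(x,y,z),1);u=(int(p['fx']*v[0]/v[2]+p['cx']),int(p['fy']*v[1]/v[2]+p['cy']))
    print(u); cv2.drawMarker(im,u,(0,0,255),0,12)
cv2.imwrite('pics/w1.png',im)
v,u=np.nonzero(d>0);D=d[v,u];W=np.stack([(u-p['cx'])/p['fx']*D,(v-p['cy'])/p['fy']*D,D],1)@T[:3,:3].T+T[:3,3];S=w2s(W)
g=(W[:,2]>.07)&(W[:,2]<.082)&(S[:,0]>-110)&(S[:,0]<10)&(S[:,1]>20)&(S[:,1]<130)
print('knob',g.sum(),S[g].mean(0),S[g].min(0),S[g].max(0),W[g,2].mean())
shift(-30,49,100)
E
```

```text
catch_knob 0.81 [158.6, 271.8] [-27.89688169  51.17265533]
catch_hinge 0.87 [155.8, 236.6] [-29.95163741  92.0101208 ]
mouth 0.97 [140.1, 315.8] [-14.13824752   1.46717315]
tray 0.77 [283.0, 313.1] [-198.32530232    0.35083566]
(274, 160)
(236, 156)
(238, 138)
(396, 138)
knob 111 [-30.15726402  48.82632645] [-35.64132411  43.03673356] [-24.63545602  54.02914688] 0.07599546102235837
t 2.9333 shift [ 0.0425 -0.0104  0.2128] rot [ 0.0001  0.0001 -0.0008] seeder tcp [-61.9  41.2] 259.6 F [0.2 0.7 0.2]
```

View pics/w1.png

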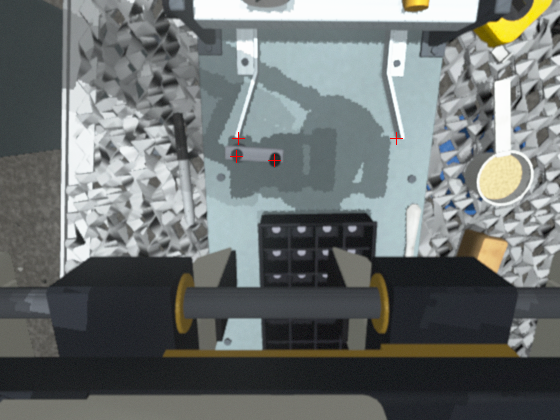

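The wrist view confirms the calibration: the projected crosses sit on the knob (row 160, col 274), the hinge (row 156, col 237) and both rail tips. Next I grasp the knob.

>>> {"name": "step_arm", "arguments": {"steps": [{"x":0.0425,"y":-0.0104,"z":0.1,"rx":0.0,"ry":0.0,"rz":0.0,"claw":0.0},{"x":0.0425,"y":-0.0104,"z":0.1,"rx":0.0,"ry":0.0,"rz":0.0,"claw":0.0},{"x":0.0425,"y":-0.0104,"z":0.2,"rx":0.0,"ry":0.0,"rz":0.0,"claw":0.0},{"x":0.0425,"y":-0.0104,"z":0.2,"rx":0.0,"ry":0.0,"rz":0.0,"claw":0.0},{"x":0.0425,"y":-0.0104,"z":0.263,"rx":0.0,"ry":0.0,"rz":0.0,"claw":0.0},{"x":0.0425,"y":-0.0104,"z":0.263,"rx":0.0,"ry":0.0,"rz":0.0,"claw":0.0},{"x":0.0425,"y":-0.0104,"z":0.263,"rx":0.0,"ry":0.0,"rz":0.0,"claw":0.0},{"x":0.0425,"y":-0.0104,"z":0.263,"rx":0.0,"ry":0.0,"rz":0.0,"claw":-1.0},{"x":0.0425,"y":-0.0104,"z":0.263,"rx":0.0,"ry":0.0,"rz":0.0,"claw":-1.0},{"x":0.0425,"y":-0.0104,"z":0.263,"rx":0.0,"ry":0.0,"rz":0.0,"claw":-1.0},{"x":0.0425,"y":-0.0104,"z":0.263,"rx":0.0,"ry":0.0,"rz":0.0,"claw":-1.0},{"x":0.0425,"y":-0.0104,"z":0.263,"rx":0.0,"ry":0.0,"rz":0.0,"claw":-1.0}], "squeeze": 15}}

```text
time: 3.93
tool_pos: [0.504, -0.0283, 0.0636]
tool_rot: [3.139, 0.001, 1.758]
contact_force: [-0.2, 0.1, 0.3]
opening: 0.0174
grip_force: 0.0
```

```bash
python3 - <<'E'
from h import *
o=robot.observe();print(o['opening'],o['grip_force'])
shift(-30,49,62)
for a in [.2,.4,.6,.8,1.0,1.2,1.4,1.55,1.7,1.74]:
    dx=-43*np.sin(a); dy=43-43*np.cos(a); print(a,round(dx/750,4),round(-dy/750,4))
E
```

```text
0.017373110024320272 0.0
t 3.9333 shift [ 0.0003 -0.0009  0.0022] rot [0.0029 0.0013 0.0003] seeder tcp [-30.2  48.3] 63.6 F [-0.2  0.1  0.3]
0.2 -0.0114 -0.0011
0.4 -0.0223 -0.0045
0.6 -0.0324 -0.01
0.8 -0.0411 -0.0174
1.0 -0.0482 -0.0264
1.2 -0.0534 -0.0366
1.4 -0.0565 -0.0476
1.55 -0.0573 -0.0561
1.7 -0.0569 -0.0647
1.74 -0.0565 -0.067
```

>>> {"name": "step_arm", "arguments": {"steps": [{"x":0.0,"y":0.0,"z":0.0,"rx":0.0,"ry":0.0,"rz":0.0,"claw":-1.0},{"x":0.0,"y":0.0,"z":0.0,"rx":0.0,"ry":0.0,"rz":0.0,"claw":-1.0},{"x":0.0,"y":0.0,"z":0.0,"rx":0.0,"ry":0.0,"rz":0.0,"claw":-1.0},{"x":-0.0114,"y":-0.0011,"z":0.0,"rx":0.0,"ry":0.0,"rz":0.0,"claw":-1.0},{"x":-0.0223,"y":-0.0045,"z":0.0,"rx":0.0,"ry":0.0,"rz":0.0,"claw":-1.0},{"x":-0.0324,"y":-0.01,"z":0.0,"rx":0.0,"ry":0.0,"rz":0.0,"claw":-1.0},{"x":-0.0411,"y":-0.0174,"z":0.0,"rx":0.0,"ry":0.0,"rz":0.0,"claw":-1.0},{"x":-0.0482,"y":-0.0264,"z":0.0,"rx":0.0,"ry":0.0,"rz":0.0,"claw":-1.0},{"x":-0.0534,"y":-0.0366,"z":0.0,"rx":0.0,"ry":0.0,"rz":0.0,"claw":-1.0},{"x":-0.0565,"y":-0.0476,"z":0.0,"rx":0.0,"ry":0.0,"rz":0.0,"claw":-1.0},{"x":-0.0569,"y":-0.063,"z":0.0,"rx":0.0,"ry":0.0,"rz":0.0,"claw":-1.0},{"x":-0.0567,"y":-0.066,"z":0.0,"rx":0.0,"ry":0.0,"rz":0.0,"claw":-1.0}]}}

```text
time: 4.93
tool_pos: [0.4633, -0.0813, 0.0631]
tool_rot: [3.138, 0.004, 1.758]
contact_force: [3.7, -5.1, 2.7]
opening: 0.0112
grip_force: 15.0
```

```bash
python3 - <<'E'
from h import *
o=robot.observe();print(o['opening'],o['grip_force'])
shift(-72,99,62)
E
```

```text
0.011236421295629151 15.000268667936325
t 4.9333 shift [ 0.0036 -0.0011  0.0015] rot [ 0.0041  0.0047 -0.0004] seeder tcp [-74.7  98.2] 63.1 F [ 3.7 -5.1  2.7]
```

>>> {"name": "step_arm", "arguments": {"steps": [{"x":0.0,"y":0.0,"z":0.0,"rx":0.0,"ry":0.0,"rz":0.0,"claw":-0.4},{"x":0.0,"y":0.0,"z":0.0,"rx":0.0,"ry":0.0,"rz":0.0,"claw":-0.4},{"x":0.0,"y":0.0,"z":0.0,"rx":0.0,"ry":0.0,"rz":0.0,"claw":-0.4},{"x":0.0,"y":0.0,"z":-0.05,"rx":0.0,"ry":0.0,"rz":0.0,"claw":-0.4},{"x":0.0,"y":0.0,"z":-0.08,"rx":0.0,"ry":0.0,"rz":0.0,"claw":-0.4},{"x":-0.34,"y":0.131,"z":-0.08,"rx":0.0,"ry":0.0,"rz":0.0,"claw":-1.0},{"x":-0.34,"y":0.131,"z":-0.08,"rx":0.0,"ry":0.0,"rz":0.0,"claw":-1.0},{"x":-0.34,"y":0.131,"z":-0.08,"rx":0.0,"ry":0.0,"rz":0.0,"claw":-1.0},{"x":-0.34,"y":0.131,"z":-0.08,"rx":0.0,"ry":0.0,"rz":0.0,"claw":-1.0},{"x":-0.34,"y":0.131,"z":-0.08,"rx":0.0,"ry":0.0,"rz":0.0,"claw":-1.0},{"x":-0.34,"y":0.131,"z":-0.08,"rx":0.0,"ry":0.0,"rz":0.0,"claw":-1.0},{"x":-0.34,"y":0.131,"z":-0.08,"rx":0.0,"ry":0.0,"rz":0.0,"claw":-1.0}]}}

```text
time: 5.93
tool_pos: [0.6076, -0.3148, 0.1213]
tool_rot: [-3.141, 0.001, 1.757]
contact_force: [-0.5, -0.8, -1.1]
opening: 0.0006
grip_force: 0.0
```

```bash
cat >> h.py <<'E'
def check(c):
    im,d=read_camera(c); p=camera_params(c);v,u=np.nonzero(d>0);D=d[v,u]
    W=(np.stack([(u-p['cx'])/p['fx']*D,(v-p['cy'])/p['fy']*D,D],1)-np.array(p['t']))@np.array(p['R']); S=w2s(W)
    for q in ['tray','catch_knob']:
        m=nets.masks_of(c,q)
        if not m: print(c,q,'none'); continue
        g=m[0]['region'][v,u]; h=g&((W[:,2]>.05)&(W[:,2]<.064) if q=='tray' else (W[:,2]>.064)&(W[:,2]<.082))
        if h.sum()<5: print(c,q,'few',m[0]['conf']); continue
        if q=='tray': print(c,q,m[0]['conf'],cv2.minAreaRect(S[h].astype(np.float32)),S[h].min(0),S[h].max(0))
    g=(W[:,2]>.066)&(W[:,2]<.082)&(S[:,0]>-110)&(S[:,0]<0)&(S[:,1]>20)&(S[:,1]<130)
    print(c,'knob',g.sum(),S[g].mean(0) if g.any() else '')
    return im
E
python3 - <<'E'
from h import *
check('scene');im=check('side'); cv2.imwrite('pics/side1.png',im)
shift(-325,0,35)
E
```

```text
scene tray 0.86 ((-197.45118713378906, 1.299713134765625), (197.39697265625, 133.94036865234375), 0.8919174671173096) [-296.56341047  -67.06382309] [-98.41735079  69.4406704 ]
scene knob 35 [-66.78676795  99.55883765]
side tray 0.97 ((-197.33782958984375, 1.2744598388671875), (198.2859649658203, 134.758056640625), 1.2116374969482422) [-297.51901653  -67.94044214] [-98.73995445  70.17703138]
side knob 56 [-72.78849599  99.88408466]
t 6.2333 shift [0.0011 0.0009 0.1158] rot [-0.0018 -0.0019  0.0015] seeder tcp [-326.     0.5] 121.8 F [ 0.2 -0.4 -0.3]
```

View pics/side1.png

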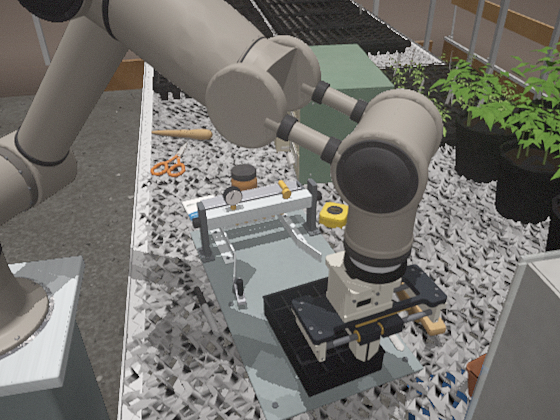

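The catch is open (bar along the path's edge at about row 290, col 238), the tray is undisturbed, and the shut fingers are behind it. Now I descend and push.

>>> {"name": "step_arm", "arguments": {"steps": [{"x":0.0,"y":0.0,"z":0.05,"rx":0.0,"ry":0.0,"rz":0.0,"claw":-1.0},{"x":0.0,"y":0.0,"z":0.1,"rx":0.0,"ry":0.0,"rz":0.0,"claw":-1.0},{"x":0.0,"y":0.0,"z":0.115,"rx":0.0,"ry":0.0,"rz":0.0,"claw":-1.0},{"x":0.0,"y":0.0,"z":0.115,"rx":0.0,"ry":0.0,"rz":0.0,"claw":-1.0},{"x":0.012,"y":0.0,"z":0.115,"rx":0.0,"ry":0.0,"rz":0.0,"claw":-1.0},{"x":0.026,"y":0.0,"z":0.115,"rx":0.0,"ry":0.0,"rz":0.0,"claw":-1.0},{"x":0.04,"y":0.0,"z":0.115,"rx":0.0,"ry":0.0,"rz":0.0,"claw":-1.0},{"x":0.056,"y":0.0,"z":0.115,"rx":0.0,"ry":0.0,"rz":0.0,"claw":-1.0},{"x":0.072,"y":0.0,"z":0.115,"rx":0.0,"ry":0.0,"rz":0.0,"claw":-1.0},{"x":0.088,"y":0.0,"z":0.115,"rx":0.0,"ry":0.0,"rz":0.0,"claw":-1.0},{"x":0.104,"y":0.0,"z":0.115,"rx":0.0,"ry":0.0,"rz":0.0,"claw":-1.0},{"x":0.12,"y":0.0,"z":0.115,"rx":0.0,"ry":0.0,"rz":0.0,"claw":-1.0}]}}

```text
time: 7.23
tool_pos: [0.5897, -0.2216, 0.0364]
tool_rot: [3.141, 0.0, 1.759]
contact_force: [-0.2, -0.8, -0.2]
opening: 0.0003
grip_force: 0.2
```

```bash
python3 - <<'E'
from h import *
check('scene')
check('side')
shift(-150,0,35)
E
```

```text
scene tray 0.76 ((-127.09098815917969, 0.8139190673828125), (197.1516571044922, 133.68142700195312), 0.0963156595826149) [-225.61877325  -66.0950831 ] [-28.50063693  67.78493111]
scene knob 36 [-66.539727   99.7607698]
side tray 0.6 ((-115.63787841796875, 34.96474075317383), (113.693603515625, 222.53384399414062), 70.7953109741211) [-239.41212885  -54.91686303] [-25.69497391  68.10033238]
side knob 56 [-72.92490606 100.01844241]
t 7.5333 shift [0.1173 0.0002 0.0014] rot [ 0.0003  0.0005 -0.0001] seeder tcp [-2.38e+02  1.00e-01] 36.1 F [-0.3 -0.4  0.3]
```

>>> {"name": "step_arm", "arguments": {"steps": [{"x":0.013,"y":0.0,"z":0.0,"rx":0.0,"ry":0.0,"rz":0.0,"claw":-1.0},{"x":0.026,"y":0.0,"z":0.0,"rx":0.0,"ry":0.0,"rz":0.0,"claw":-1.0},{"x":0.04,"y":0.0,"z":0.0,"rx":0.0,"ry":0.0,"rz":0.0,"claw":-1.0},{"x":0.054,"y":0.0,"z":0.0,"rx":0.0,"ry":0.0,"rz":0.0,"claw":-1.0},{"x":0.068,"y":0.0,"z":0.0,"rx":0.0,"ry":0.0,"rz":0.0,"claw":-1.0},{"x":0.082,"y":0.0,"z":0.0,"rx":0.0,"ry":0.0,"rz":0.0,"claw":-1.0},{"x":0.096,"y":0.0,"z":0.0,"rx":0.0,"ry":0.0,"rz":0.0,"claw":-1.0},{"x":0.11,"y":0.0,"z":0.0,"rx":0.0,"ry":0.0,"rz":0.0,"claw":-1.0},{"x":0.124,"y":0.0,"z":0.0,"rx":0.0,"ry":0.0,"rz":0.0,"claw":-1.0},{"x":0.138,"y":0.0,"z":0.0,"rx":0.0,"ry":0.0,"rz":0.0,"claw":-1.0},{"x":0.152,"y":0.0,"z":0.0,"rx":0.0,"ry":0.0,"rz":0.0,"claw":-1.0},{"x":0.166,"y":0.0,"z":0.0,"rx":0.0,"ry":0.0,"rz":0.0,"claw":-1.0}]}}

```text
time: 8.53
tool_pos: [0.5665, -0.0996, 0.0362]
tool_rot: [3.141, 0.0, 1.758]
contact_force: [-0.2, -0.6, 0.4]
opening: 0.0003
grip_force: 0.2
```

```bash
python3 - <<'E'
from h import *
check('scene')
im=check('side');cv2.imwrite('pics/side2.png',im)
shift(-33,0,36)
E
```

```text
scene tray 0.9 ((-23.22936248779297, 1.1450729370117188), (155.0074005126953, 133.95205688476562), 0.13674792647361755) [-100.60223742  -65.92547827] [54.42785457 68.08716207]
scene catch_knob none
scene knob 36 [-66.75976194  99.63435129]
side tray 0.84 ((-13.541099548339844, 2.5001449584960938), (226.368896484375, 126.11431884765625), 3.3352582454681396) [-125.90723407  -65.05810719] [98.70191481 68.97270513]
side knob 57 [-73.49218742  98.6755051 ]
t 8.8333 shift [1.072e-01 2.000e-04 1.000e-04] rot [ 0.0004  0.0004 -0.    ] seeder tcp [-1.134e+02  1.000e-01] 36.1 F [-0.7  0.6  0.8]
```

View pics/side2.png

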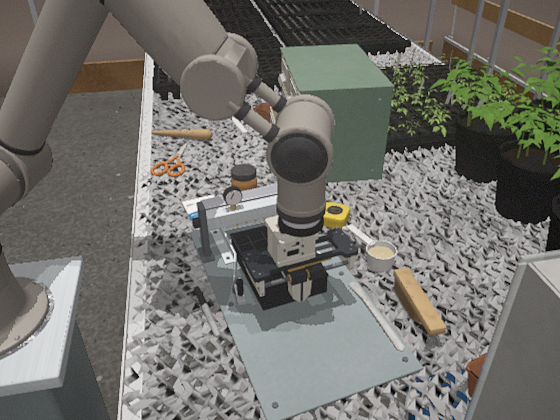

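>>> {"name": "step_arm", "arguments": {"steps": [{"x":0.012,"y":0.0,"z":0.0,"rx":0.0,"ry":0.0,"rz":0.0,"claw":-1.0},{"x":0.024,"y":0.0,"z":0.0,"rx":0.0,"ry":0.0,"rz":0.0,"claw":-1.0},{"x":0.036,"y":0.0,"z":0.0,"rx":0.0,"ry":0.0,"rz":0.0,"claw":-1.0},{"x":0.048,"y":0.0,"z":0.0,"rx":0.0,"ry":0.0,"rz":0.0,"claw":-1.0},{"x":0.06,"y":0.0,"z":0.0,"rx":0.0,"ry":0.0,"rz":0.0,"claw":-1.0},{"x":0.072,"y":0.0,"z":0.0,"rx":0.0,"ry":0.0,"rz":0.0,"claw":-1.0},{"x":0.082,"y":0.0,"z":0.0,"rx":0.0,"ry":0.0,"rz":0.0,"claw":-1.0},{"x":0.088,"y":0.0,"z":0.0,"rx":0.0,"ry":0.0,"rz":0.0,"claw":-1.0},{"x":0.092,"y":0.0,"z":0.0,"rx":0.0,"ry":0.0,"rz":0.0,"claw":-1.0},{"x":0.094,"y":0.0,"z":0.0,"rx":0.0,"ry":0.0,"rz":0.0,"claw":-1.0},{"x":0.096,"y":0.0,"z":0.0,"rx":0.0,"ry":0.0,"rz":0.0,"claw":-1.0}]}}

```text
time: 9.75
tool_pos: [0.5533, -0.0299, 0.0361]
tool_rot: [3.141, 0.0, 1.758]
contact_force: [-0.0, -0.9, -0.4]
opening: 0.0003
grip_force: 0.2
```

```bash
python3 - <<'E'
from h import *
check('scene')
shift(-33,0,36)
E
```

```text
scene tray 0.92 ((68.13652801513672, 1.7432632446289062), (133.01551818847656, 195.79127502441406), 89.81490325927734) [-29.63117261 -64.63835502] [166.15830594  68.4143247 ]
scene knob 23 [-66.89387277 101.34804038]
t 9.9 shift [0.0109 0.0003 0.0001] rot [ 0.      0.0001 -0.    ] seeder tcp [-41.1   0.3] 36.1 F [ 0.2  0.1 -0.7]
```

>>> {"name": "step_arm", "arguments": {"steps": [{"x":0.002,"y":0.0,"z":0.0,"rx":0.0,"ry":0.0,"rz":0.0,"claw":-1.0},{"x":0.004,"y":0.0,"z":0.0,"rx":0.0,"ry":0.0,"rz":0.0,"claw":-1.0},{"x":0.006,"y":0.0,"z":0.0,"rx":0.0,"ry":0.0,"rz":0.0,"claw":-1.0},{"x":0.0075,"y":0.0,"z":0.0,"rx":0.0,"ry":0.0,"rz":0.0,"claw":-1.0},{"x":0.0085,"y":0.0,"z":0.0,"rx":0.0,"ry":0.0,"rz":0.0,"claw":-1.0},{"x":0.0095,"y":0.0,"z":0.0,"rx":0.0,"ry":0.0,"rz":0.0,"claw":-1.0},{"x":0.0095,"y":0.0,"z":0.0,"rx":0.0,"ry":0.0,"rz":0.0,"claw":-1.0}]}}

```text
time: 10.48
tool_pos: [0.5519, -0.0227, 0.0361]
tool_rot: [-3.142, 0.0, 1.758]
contact_force: [0.8, -0.4, 0.2]
opening: 0.0008
grip_force: 0.0
```

```bash
python3 - <<'E'
from h import *
check('scene')
shift(-33,0,36)
E
```

```text
scene tray 0.58 ((75.43399810791016, 1.587890625), (194.7505340576172, 134.36550903320312), 0.06825590133666992) [-21.88940074 -65.64559495] [172.85174041  68.86975768]
scene knob 24 [-66.61412678 101.46526749]
t 10.6333 shift [0.0011 0.0004 0.0001] rot [-0.0001  0.      0.0004] seeder tcp [-33.8   0.3] 36.1 F [ 0.4 -0.5 -0.4]
```

>>> {"name": "step_arm", "arguments": {"steps": [{"x":0.0007,"y":0.0,"z":0.0,"rx":0.0,"ry":0.0,"rz":0.0,"claw":-1.0},{"x":0.0014,"y":0.0,"z":0.0,"rx":0.0,"ry":0.0,"rz":0.0,"claw":-1.0},{"x":0.002,"y":0.0,"z":0.0,"rx":0.0,"ry":0.0,"rz":0.0,"claw":-1.0},{"x":0.002,"y":0.0,"z":0.0,"rx":0.0,"ry":0.0,"rz":0.0,"claw":-1.0}]}}

```text
time: 10.97
tool_pos: [0.5516, -0.0214, 0.0361]
tool_rot: [3.142, 0.0, 1.758]
contact_force: [-0.0, 1.4, -0.9]
opening: 0.0004
grip_force: 0.0
```

>>> {"name": "step_arm", "arguments": {"steps": [{"x":0.0007,"y":0.0,"z":0.0,"rx":0.0,"ry":0.0,"rz":0.0,"claw":-1.0},{"x":0.0014,"y":0.0,"z":0.0,"rx":0.0,"ry":0.0,"rz":0.0,"claw":-1.0},{"x":0.0014,"y":0.0,"z":0.0,"rx":0.0,"ry":0.0,"rz":0.0,"claw":-1.0}]}}

```text
time: 11.22
tool_pos: [0.5515, -0.0212, 0.0362]
tool_rot: [-3.141, 0.001, 1.758]
contact_force: [-0.7, -5.0, -0.9]
opening: 0.0005
grip_force: 2.4
```

```bash
python3 - <<'E'
from h import *
for i in range(2):
    check('scene'); shift(-33,0,36)
E
```

```text
scene tray 0.68 ((77.14871978759766, 2.3385009765625), (132.7286834716797, 194.03126525878906), 89.88412475585938) [-19.99258174 -64.1827864 ] [174.22775505  68.55731062]
scene knob 24 [-66.74746537 101.29834924]
t 11.3667 shift [-0.0012  0.0005  0.0002] rot [-0.      0.0015  0.0004] seeder tcp [-32.1   0.4] 36.2 F [-1.1 -5.4 -0.1]
scene tray 0.79 ((76.72010803222656, 1.8874969482421875), (133.56442260742188, 195.84957885742188), 89.93511962890625) [-21.2775233  -64.85158611] [174.68931247  68.724818  ]
scene knob 24 [-66.51365896 101.46188402]
t 11.5167 shift [-0.0012  0.0005  0.0002] rot [-0.0002  0.0014  0.0004] seeder tcp [-32.1   0.4] 36.2 F [-0.1 -5.8  0.6]
```

>>> {"name": "step_arm", "arguments": {"steps": [{"x":-0.02,"y":0.0,"z":0.0,"rx":0.0,"ry":0.0,"rz":0.0,"claw":-1.0},{"x":-0.055,"y":0.0,"z":0.0,"rx":0.0,"ry":0.0,"rz":0.0,"claw":-1.0},{"x":-0.055,"y":0.0,"z":-0.05,"rx":0.0,"ry":0.0,"rz":0.0,"claw":-1.0},{"x":-0.055,"y":0.0,"z":-0.1,"rx":0.0,"ry":0.0,"rz":0.0,"claw":-1.0},{"x":-0.055,"y":0.0,"z":-0.115,"rx":0.0,"ry":0.0,"rz":0.0,"claw":0.0},{"x":-0.055,"y":-0.05,"z":-0.115,"rx":0.0,"ry":0.0,"rz":0.0,"claw":0.0},{"x":-0.055,"y":-0.1,"z":-0.115,"rx":0.0,"ry":0.0,"rz":0.0,"claw":0.0},{"x":-0.055,"y":-0.1325,"z":-0.115,"rx":0.0,"ry":0.0,"rz":0.0,"claw":0.0},{"x":-0.055,"y":-0.1325,"z":-0.115,"rx":0.0,"ry":0.0,"rz":0.0,"claw":0.0},{"x":-0.055,"y":-0.1325,"z":-0.115,"rx":0.0,"ry":0.0,"rz":0.0,"claw":0.0}]}}

```text
time: 12.35
tool_pos: [0.4611, -0.0795, 0.1228]
tool_rot: [3.141, 0.0, 1.757]
contact_force: [0.8, -0.4, 0.4]
opening: 0.036
grip_force: 0.0
```

```bash
python3 - <<'E'
from h import *
im,d,p,T=wcloud()
v,u=np.nonzero(d>0);D=d[v,u];W=np.stack([(u-p['cx'])/p['fx']*D,(v-p['cy'])/p['fy']*D,D],1)@T[:3,:3].T+T[:3,3];S=w2s(W)
g=(W[:,2]>.066)&(W[:,2]<.082)&(S[:,0]>-110)&(S[:,0]<-40)&(S[:,1]>60)&(S[:,1]<130)
print('knob',g.sum(),(np.percentile(S[g],[2,50,98],axis=0) if g.any() else ''))
g=(W[:,2]>.052)&(W[:,2]<.062)&(S[:,0]>-60)&(S[:,0]<25)&(abs(S[:,1])<75)
print('rim',g.sum(),np.percentile(S[g],[.5,99.5],axis=0) if g.any() else '')
cv2.imwrite('pics/w2.png',im)
shift(-72.3,99.7,62.5)
E
```

```text
knob 320 [[-74.77569829  93.58604755]
 [-68.27619961  98.67709055]
 [-64.24808273 104.40121784]]
rim 2938 [[-21.21708603 -65.74087381]
 [ 24.59166669  67.82190785]]
t 12.4 shift [ 0.0007 -0.0013  0.0805] rot [ 0.0022  0.0007 -0.0005] seeder tcp [-72.8  98.9] 122.9 F [-0.1 -0.8  0.5]
```

View pics/w2.png

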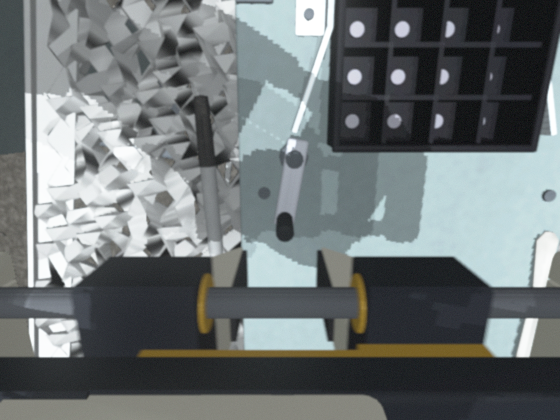

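The picture shows the tray home and square (trailing rim at row 150) and the knob between the open fingers at row 225, col 285. I descend and grasp it.

>>> {"name": "step_arm", "arguments": {"steps": [{"x":0.001,"y":-0.001,"z":0.05,"rx":0.0,"ry":0.0,"rz":0.0,"claw":0.0},{"x":0.001,"y":-0.001,"z":0.08,"rx":0.0,"ry":0.0,"rz":0.0,"claw":0.0},{"x":0.001,"y":-0.001,"z":0.08,"rx":0.0,"ry":0.0,"rz":0.0,"claw":0.0},{"x":0.001,"y":-0.001,"z":0.08,"rx":0.0,"ry":0.0,"rz":0.0,"claw":-1.0},{"x":0.001,"y":-0.001,"z":0.08,"rx":0.0,"ry":0.0,"rz":0.0,"claw":-1.0},{"x":0.001,"y":-0.001,"z":0.08,"rx":0.0,"ry":0.0,"rz":0.0,"claw":-1.0},{"x":0.001,"y":-0.001,"z":0.08,"rx":0.0,"ry":0.0,"rz":0.0,"claw":-1.0},{"x":0.001,"y":-0.001,"z":0.08,"rx":0.0,"ry":0.0,"rz":0.0,"claw":-1.0},{"x":0.001,"y":-0.001,"z":0.08,"rx":0.0,"ry":0.0,"rz":0.0,"claw":-1.0},{"x":0.001,"y":-0.001,"z":0.08,"rx":0.0,"ry":0.0,"rz":0.0,"claw":-1.0}], "squeeze": 25}}

```text
time: 13.23
tool_pos: [0.4615, -0.079, 0.0631]
tool_rot: [3.139, 0.001, 1.758]
contact_force: [0.8, 1.6, 3.8]
opening: 0.0114
grip_force: 25.0
```

```bash
python3 - <<'E'
from h import *
o=robot.observe();print(o['opening'],o['grip_force'])
shift(-72,99,62)
s=w2s(o['tool_pos'])
for a in [1.6,1.4,1.2,1.,.8,.6,.4,.2,.1,0,-.04]:
    q=np.array([-30-43*np.sin(a),92-43*np.cos(a)])-s; print(a,round(q[0]/750,4),round(-q[1]/750,4))
E
```

```text
0.011431310259265194 25.00117689371109
t 13.2333 shift [0.0002 0.0007 0.0015] rot [0.0028 0.0013 0.0001] seeder tcp [-72.1  99.5] 63.1 F [0.8 1.6 3.8]
1.6 -0.0011 0.0084
1.4 -0.0003 0.0198
1.2 0.0027 0.0308
1.0 0.0079 0.041
0.8 0.015 0.05
0.6 0.0238 0.0574
0.4 0.0338 0.0629
0.2 0.0448 0.0662
0.1 0.0504 0.0671
0 0.0562 0.0674
-0.04 0.0585 0.0673
```

>>> {"name": "step_arm", "arguments": {"steps": [{"x":-0.0011,"y":0.0084,"z":0.0,"rx":0.0,"ry":0.0,"rz":0.0,"claw":-1.0},{"x":-0.0003,"y":0.0198,"z":0.0,"rx":0.0,"ry":0.0,"rz":0.0,"claw":-1.0},{"x":0.0027,"y":0.0308,"z":0.0,"rx":0.0,"ry":0.0,"rz":0.0,"claw":-1.0},{"x":0.0079,"y":0.041,"z":0.0,"rx":0.0,"ry":0.0,"rz":0.0,"claw":-1.0},{"x":0.015,"y":0.05,"z":0.0,"rx":0.0,"ry":0.0,"rz":0.0,"claw":-1.0},{"x":0.0238,"y":0.0574,"z":0.0,"rx":0.0,"ry":0.0,"rz":0.0,"claw":-1.0},{"x":0.0338,"y":0.0629,"z":0.0,"rx":0.0,"ry":0.0,"rz":0.0,"claw":-1.0},{"x":0.0448,"y":0.0662,"z":0.0,"rx":0.0,"ry":0.0,"rz":0.0,"claw":-1.0},{"x":0.0504,"y":0.0671,"z":0.0,"rx":0.0,"ry":0.0,"rz":0.0,"claw":-1.0},{"x":0.0562,"y":0.0674,"z":0.0,"rx":0.0,"ry":0.0,"rz":0.0,"claw":-1.0},{"x":0.0585,"y":0.0674,"z":0.0,"rx":0.0,"ry":0.0,"rz":0.0,"claw":-1.0},{"x":0.0595,"y":0.0674,"z":0.0,"rx":0.0,"ry":0.0,"rz":0.0,"claw":-1.0}]}}

```text
time: 14.23
tool_pos: [0.5033, -0.0263, 0.063]
tool_rot: [3.139, 0.002, 1.759]
contact_force: [3.2, -5.4, 3.0]
opening: 0.0109
grip_force: 25.0
```

```bash
python3 - <<'E'
from h import *
shift(-30,49,62)
check('scene');check('side');shift(-30,49,62)
E
```

```text
t 14.2333 shift [-0.0025 -0.0005  0.0014] rot [0.0035 0.0029 0.0013] seeder tcp [-28.1  48.6] 63.0 F [ 3.2 -5.4  3. ]
scene tray 0.77 ((77.29325866699219, 2.0255889892578125), (195.37608337402344, 133.5233612060547), 0.07745858281850815) [-20.33746644 -64.82118281] [175.00245273  68.89804815]
scene knob 90 [-21.08751734  49.74849069]
side tray 0.58 ((30.417394638061523, 1.8852081298828125), (108.216552734375, 134.1332550048828), 0.23727335035800934) [-23.6646333  -65.37776447] [84.78417285 68.7812284 ]
side knob 140 [-36.86399975  49.88726448]
t 14.5333 shift [-0.0025 -0.0005  0.0014] rot [0.0037 0.0022 0.0004] seeder tcp [-28.1  48.6] 63.1 F [ 3.7 -3.9  4.9]
```

>>> {"name": "step_arm", "arguments": {"steps": [{"x":0.0015,"y":0.0,"z":0.0,"rx":0.0,"ry":0.0,"rz":0.0,"claw":-1.0},{"x":0.0015,"y":0.0,"z":0.0,"rx":0.0,"ry":0.0,"rz":0.0,"claw":-1.0},{"x":0.0,"y":0.0,"z":0.0,"rx":0.0,"ry":0.0,"rz":0.0,"claw":-0.4},{"x":0.0,"y":0.0,"z":0.0,"rx":0.0,"ry":0.0,"rz":0.0,"claw":-0.4},{"x":0.0,"y":0.0,"z":0.0,"rx":0.0,"ry":0.0,"rz":0.0,"claw":-0.4},{"x":0.0,"y":0.0,"z":0.0,"rx":0.0,"ry":0.0,"rz":0.0,"claw":-0.4},{"x":0.0,"y":0.0,"z":-0.04,"rx":0.0,"ry":0.0,"rz":0.0,"claw":-0.4},{"x":0.0,"y":0.0,"z":-0.09,"rx":0.0,"ry":0.0,"rz":0.0,"claw":-0.4},{"x":-0.03,"y":0.0,"z":-0.13,"rx":0.0,"ry":0.0,"rz":0.0,"claw":-0.4},{"x":-0.06,"y":0.0,"z":-0.17,"rx":0.0,"ry":0.0,"rz":0.0,"claw":-0.4},{"x":-0.06,"y":0.0,"z":-0.22,"rx":0.0,"ry":0.0,"rz":0.0,"claw":-0.4},{"x":-0.06,"y":0.0,"z":-0.24,"rx":0.0,"ry":0.0,"rz":0.0,"claw":-0.4}]}}

```text
time: 15.53
tool_pos: [0.5115, -0.071, 0.2468]
tool_rot: [3.137, 0.002, 1.757]
contact_force: [0.3, -0.6, -0.2]
opening: 0.0273
grip_force: 0.0
```

```bash
python3 - <<'E'
from h import *
check('scene');check('side')
im,d,p,T=wcloud()
v,u=np.nonzero(d>0);D=d[v,u];W=np.stack([(u-p['cx'])/p['fx']*D,(v-p['cy'])/p['fy']*D,D],1)@T[:3,:3].T+T[:3,3];S=w2s(W)
g=(W[:,2]>.07)&(W[:,2]<.082)&(S[:,0]>-110)&(S[:,0]<10)&(S[:,1]>20)&(S[:,1]<130)
print('knob',g.sum(),S[g].mean(0),S[g].min(0),S[g].max(0))
g=(W[:,2]>.052)&(W[:,2]<.062)&(S[:,0]>-60)&(S[:,0]<25)&(abs(S[:,1])<75)
print('rim',g.sum(),np.percentile(S[g],[.5,99.5],axis=0) if g.any() else '')
cv2.imwrite('pics/w3.png',im)
for q,z in [('widger',.012),('feed_jar',0)]:
  for c in ['scene','side']:
    for l in nets.landmark_of(c,q)[:1]: print(q,c,np.round(l['pixel'],1),np.round(world(c,l['pixel'],z=z),3))
E
```

```text
scene tray 0.78 ((74.50904846191406, 1.8830795288085938), (200.48377990722656, 134.09872436523438), 0.17821672558784485) [-25.87463295 -65.33661141] [174.69842533  68.87201857]
scene knob 33 [-27.7999065   49.97902428]
side tray 0.75 ((44.32379150390625, 2.4425277709960938), (134.7275848388672, 161.45364379882812), 89.72643280029297) [-36.19776268 -65.19663446] [125.36288614  69.65824044]
side knob 48 [-33.90992933  50.57691808]
knob 126 [-30.87900783  48.82985251] [-36.79071939  43.59361851] [-25.34548138  54.00756938]
rim 1268 [[-25.30726555 -65.49126438]
 [ 24.47569893  67.82908746]]
widger scene [129.2 290.6] [ 0.696 -0.146  0.012]
widger side [312.6 374.8] [ 0.7   -0.141  0.012]
feed_jar scene [317.7 262.5] [0.525 0.29  0.   ]
```

View pics/w3.png

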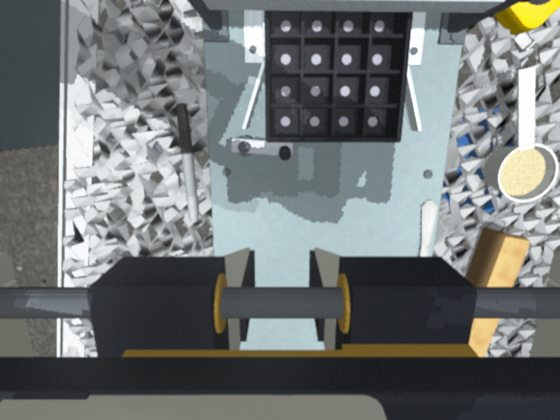

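The catch is nearly closed, but the readings suggest the knob sits about 0.7 mm short, probably eased back on release. I'll nudge it home with shut fingers from upstream.

```bash
python3 - <<'E'
from h import *
shift(-65,47,63)
E
```

```text
t 16.0833 shift [0.0091 0.0044 0.2381] rot [-0.0018 -0.0009  0.0006] seeder tcp [-71.9  50.1] 241.5 F [0.4 0.7 0.6]
```

>>> {"name": "step_arm", "arguments": {"steps": [{"x":0.009,"y":0.004,"z":0.05,"rx":0.0,"ry":0.0,"rz":0.0,"claw":-1.0},{"x":0.009,"y":0.004,"z":0.1,"rx":0.0,"ry":0.0,"rz":0.0,"claw":-1.0},{"x":0.009,"y":0.004,"z":0.15,"rx":0.0,"ry":0.0,"rz":0.0,"claw":-1.0},{"x":0.009,"y":0.004,"z":0.2,"rx":0.0,"ry":0.0,"rz":0.0,"claw":-1.0},{"x":0.009,"y":0.004,"z":0.235,"rx":0.0,"ry":0.0,"rz":0.0,"claw":-1.0},{"x":0.009,"y":0.004,"z":0.235,"rx":0.0,"ry":0.0,"rz":0.0,"claw":-1.0},{"x":0.017,"y":0.004,"z":0.235,"rx":0.0,"ry":0.0,"rz":0.0,"claw":-1.0},{"x":0.024,"y":0.004,"z":0.235,"rx":0.0,"ry":0.0,"rz":0.0,"claw":-1.0},{"x":0.028,"y":0.004,"z":0.235,"rx":0.0,"ry":0.0,"rz":0.0,"claw":-1.0},{"x":0.03,"y":0.004,"z":0.235,"rx":0.0,"ry":0.0,"rz":0.0,"claw":-1.0},{"x":0.031,"y":0.004,"z":0.235,"rx":0.0,"ry":0.0,"rz":0.0,"claw":-1.0},{"x":0.032,"y":0.004,"z":0.235,"rx":0.0,"ry":0.0,"rz":0.0,"claw":-1.0}]}}

```text
time: 17.08
tool_pos: [0.5093, -0.0456, 0.0671]
tool_rot: [3.14, 0.001, 1.759]
contact_force: [-0.9, 0.5, 0.4]
opening: 0.0004
grip_force: 0.0
```

```bash
python3 - <<'E'
from h import *
shift(-47,49,63)
E
```

```text
t 17.0833 shift [ 0.0016 -0.0036  0.0055] rot [0.0023 0.0012 0.0008] seeder tcp [-48.2  46.3] 67.1 F [-0.9  0.5  0.4]
```

>>> {"name": "step_arm", "arguments": {"steps": [{"x":0.001,"y":0.0,"z":0.004,"rx":0.0,"ry":0.0,"rz":0.0,"claw":-1.0},{"x":0.002,"y":0.0,"z":0.004,"rx":0.0,"ry":0.0,"rz":0.0,"claw":-1.0},{"x":0.003,"y":0.0,"z":0.004,"rx":0.0,"ry":0.0,"rz":0.0,"claw":-1.0},{"x":0.003,"y":0.0,"z":0.004,"rx":0.0,"ry":0.0,"rz":0.0,"claw":-1.0}]}}

```text
time: 17.42
tool_pos: [0.5085, -0.0435, 0.0631]
tool_rot: [3.141, 0.0, 1.758]
contact_force: [0.3, -0.5, 0.2]
opening: 0.0004
grip_force: 0.4
```

>>> {"name": "step_arm", "arguments": {"steps": [{"x":0.001,"y":0.0,"z":0.0,"rx":0.0,"ry":0.0,"rz":0.0,"claw":-1.0},{"x":0.002,"y":0.0,"z":0.0,"rx":0.0,"ry":0.0,"rz":0.0,"claw":-1.0},{"x":0.0027,"y":0.0,"z":0.0,"rx":0.0,"ry":0.0,"rz":0.0,"claw":-1.0},{"x":0.0027,"y":0.0,"z":0.0,"rx":0.0,"ry":0.0,"rz":0.0,"claw":-1.0}]}}

```text
time: 17.75
tool_pos: [0.5083, -0.0421, 0.0632]
tool_rot: [3.141, 0.001, 1.759]
contact_force: [0.9, -4.4, -0.3]
opening: 0.0002
grip_force: 2.3
```

>>> {"name": "step_arm", "arguments": {"steps": [{"x":0.001,"y":0.0,"z":0.0,"rx":0.0,"ry":0.0,"rz":0.0,"claw":-1.0},{"x":0.002,"y":0.0,"z":0.0,"rx":0.0,"ry":0.0,"rz":0.0,"claw":-1.0},{"x":0.002,"y":0.0,"z":0.0,"rx":0.0,"ry":0.0,"rz":0.0,"claw":-1.0}]}}

```text
time: 18.0
tool_pos: [0.5083, -0.0417, 0.0632]
tool_rot: [3.141, 0.003, 1.759]
contact_force: [1.3, -9.7, -2.0]
opening: 0.001
grip_force: 5.1
```

>>> {"name": "step_arm", "arguments": {"steps": [{"x":-0.015,"y":0.0,"z":0.0,"rx":0.0,"ry":0.0,"rz":0.0,"claw":-1.0},{"x":-0.03,"y":0.0,"z":0.0,"rx":0.0,"ry":0.0,"rz":0.0,"claw":-1.0},{"x":-0.04,"y":0.0,"z":-0.05,"rx":0.0,"ry":0.0,"rz":0.0,"claw":-1.0},{"x":-0.04,"y":0.0,"z":-0.1,"rx":0.0,"ry":0.0,"rz":0.0,"claw":-1.0},{"x":-0.04,"y":0.0,"z":-0.15,"rx":0.0,"ry":0.0,"rz":0.0,"claw":-1.0},{"x":-0.04,"y":0.0,"z":-0.2,"rx":0.0,"ry":0.0,"rz":0.0,"claw":-1.0},{"x":-0.04,"y":0.0,"z":-0.24,"rx":0.0,"ry":0.0,"rz":0.0,"claw":-1.0},{"x":-0.04,"y":0.0,"z":-0.24,"rx":0.0,"ry":0.0,"rz":0.0,"claw":-1.0},{"x":-0.04,"y":0.0,"z":-0.24,"rx":0.0,"ry":0.0,"rz":0.0,"claw":-1.0}]}}

```text
time: 18.75
tool_pos: [0.514, -0.07, 0.2447]
tool_rot: [3.138, 0.001, 1.758]
contact_force: [0.1, -0.0, -0.6]
opening: 0.0004
grip_force: 0.0
```

```bash
python3 - <<'E'
from h import *
check('scene');im=check('side')
_,d,p,T=wcloud()
v,u=np.nonzero(d>0);D=d[v,u];W=np.stack([(u-p['cx'])/p['fx']*D,(v-p['cy'])/p['fy']*D,D],1)@T[:3,:3].T+T[:3,3];S=w2s(W)
g=(W[:,2]>.07)&(W[:,2]<.082)&(S[:,0]>-110)&(S[:,0]<10)&(S[:,1]>20)&(S[:,1]<130)
print('knob',g.sum(),S[g].mean(0),S[g].min(0),S[g].max(0))
cv2.imwrite('pics/side3.png',im)
E
```

```text
scene tray 0.56 ((76.84302520751953, 1.8273239135742188), (194.62619018554688, 133.98658752441406), 0.028146471828222275) [-20.45543627 -65.19376708] [174.18276869  68.86069999]
scene knob 36 [-25.03567594  49.90002266]
side tray 0.78 ((53.59747314453125, 1.8924026489257812), (134.1217041015625, 156.4586181640625), 89.90484619140625) [-24.61097386 -65.25831926] [131.77389357  69.00029258]
side knob 47 [-31.41671998  50.22539199]
knob 125 [-27.93235933  48.86251296] [-33.87410731  42.96435491] [-22.58880205  54.28509238]
```

View pics/side3.png

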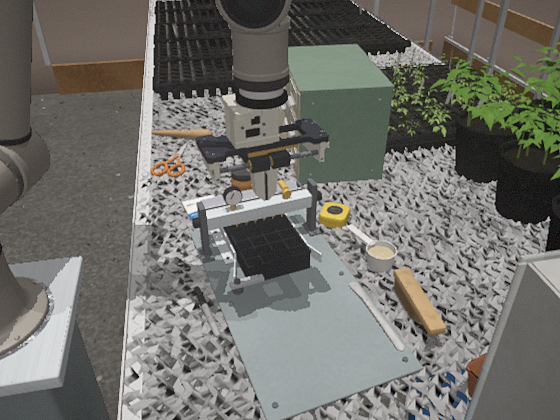

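The knob moved another 2.5 mm and came up firm against its stop. Against the frame's bias (the tray reads 76.8 at home instead of 75), that is fully closed. The side view shows the bar across behind the tray, the widger at row 315, col 375, and the jar still in place.

```bash
python3 -c "
from cell import robot
print(robot.hand_in())"
```

```text
the job is handed in; nothing more can be done
None
```

The tray is fully home against the end stop with the catch swung closed behind it, the needle bar was never pushed, and the widger and jar were left in place; the job is handed in at about 19 s of the 72 s allowed, and no verdict was returned.

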